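Isolate the lapping head and load its lap rod

TASK

Make the valve lapping head safe and load it: first turn its red isolator handle fully to off, leaving the black extraction switch on. Then take the chromed lap rod from the wooden rack and lay its thick part, without dropping it, centrally in the two V-rests with the thin shank towards the chuck, and flip the hinged keeper over until it is fully down on the rod. Leave everything else on the bench where it is.

Things in the scene. Friction and masses are not known exactly. Their poses are not given: they have to be found in the camera images.
- main_switch_hub (a point): Turning axis of the red handle at the handle's mid-height, 105 mm over the bench; z up is that axis. x is where the handle points when on, +y where it points when off (a quarter turn counter-clockwise from above). Fixed grey box 120 x 90 mm (x by y), cover 78 mm high, yellow plate, red lever. It and the fan switch may stand in each other's place.
- red_handle (a joint): Red handle angle, rad: 0 = on (start), 1.57 = off stop. Sprung over centre: resists with 0.24 N m at the on stop, nothing half-way (0.785), then snaps to off by itself.
- red_handle_tip (a point): Outer end of the red handle, mid-height, 87 mm from its axis; x points outward. The handle is a bar 20 mm wide, 26 mm high (92 to 118 mm over the bench), from 20 mm behind the axis to this end; under it a round hub of 24 mm radius reaches down to the cover.
- fan_switch_hub (a point): The same point and axes on the extraction fan's isolator: same box and lever, but black on a bare aluminium plate. It is to stay on.
- black_handle (a joint): Angle of the black handle, rad, same sense: 0 = on; must be left there.
- rests_mid (a point): Where the middle of the rod's thick part comes to lie: on the spindle axis of the fixed lapping head, midway between its V-rests, 75 mm over the bench. x along the spindle towards the chuck, z up, y to the robot's side. V-rests (90 degree V, 16 mm thick, mouth 34 mm wide, tops 80 mm over the bench) at x = -60 and +60 mm; free between them down to 24 mm over the bench.
- chuck_face (a point): Centre of the front of the steel chuck (62 mm diameter), 150 mm from rests_mid along its x; its jaws stand 14 mm out of it.
- keeper_pivot (a point): Hinge of the keeper, fixed on the lapping head at x = -60, y = +36, z = +13.5 mm in the frame of rests_mid and with the same axes; the hinge axis is x. Its post is 26 mm long (x) and 16 mm wide, up to 100 mm over the bench.
- keeper (a joint): Keeper angle, rad: 0 = open (start; leans 25 degrees back from upright towards the robot's side, +y), 0.44 = upright, 1.99 = down on the rod, 2.06 = stop without a rod. It swings over the V-rest farther from the chuck, across the spindle axis. Held by its weight (100 g): little force moves it, and past upright it falls onto the rod by itself.
- keeper_tip (a point): Point 85 mm from the hinge along the keeper (about 166 mm over the bench when open). The keeper is a brass bar 13 mm wide and 10 mm thick with a red tab 20 x 16 x 12 mm at its end, 88 mm long in all from its hinge.
- rod_mid (a point): Middle of the thick part of the lap rod, on its axis: chromed steel, 17 mm diameter, 150 mm long, then a dark shank 10 mm in diameter and 45 mm long at one end; about 0.3 kg. x points along the rod to the shank. At the start it lies 42 mm over the bench in V-notches of a wooden rack, free below down to the rack's base (10 mm).
- rod_shank (a point): End of the rod's thin shank, 120 mm from rod_mid.
- rack: Wooden rack fixed to the bench, origin under its centre, z up; base board 120 x 150 mm (x by y) and 10 mm thick, with two notched bearers 16 mm thick at x = -45 and +45 mm, up to 43 mm over the bench. V-notches at y = -36 mm (lap rod) and y = +36 mm (leadpipe), both along x.
- leadpipe_mid (a point): Point on the axis of the polished brass leadpipe stub, a tube of 14 mm diameter lying in the rack's other notches; along x it reaches from -65 to +84 mm, the last 22 mm being a sleeve of 18 mm diameter. To be left alone.
- cap: Pewter-gray cast bottom cap, 32 mm diameter, 17 mm high; origin under its centre. To be left alone.
- vbutton: Rosewood valve button, 26 mm diameter, 22 mm high with its stem up; origin under its centre. To be left alone.
- door_pull (a point): Pull of the cabinet's sliding door, on its front (robot's) side. The door is to be left as it stands.
- lapper: The fixed lapping head; origin on the bench under rests_mid, same axes. Green bed 110 mm wide (y), x = -105 to 310 mm, 18 mm thick. Green headstock from x = 198 to 308 mm, 100 mm wide, up to 125 mm over the bench; grey motor beside it on the far side, x 147 to 286, y -65 to -147 mm, up to 107 mm high. All obstacles.
- cabinet_corner (a point): Top corner of a fixed frosted acrylic cabinet, 200 mm over the bench: the corner nearest the robot and the lapping head. From it the cabinet reaches 200 mm along this frame's +x and 220 mm along its -y. An obstacle.
- oil: Bottle of lapping oil, 52 mm diameter, 140 mm high, standing; origin under its centre. To be left alone.
Things that resemble listed ones, but are neither listed nor needed, are in the scene too. Of the things that look like the part that bears rod_mid, the largest one is meant.

How it is judged (in metres and radians):
On the way, in this order (a step that is already met when the one before it is completed fails the run):
1. The red isolator handle is at its off stop (value of joint red_handle above 1.45 rad), for 0.2 s.
2. The lap rod lies in both V-rests, shank towards the chuck, let go (x of rod_mid in the frame of rests_mid between -0.02 and 0.02 m and y of rod_mid in the frame of rests_mid between -0.004 and 0.004 m and z of rod_mid in the frame of rests_mid between -0.004 and 0.004 m and angle between the x axis of rod_mid and the x axis of rests_mid, either way round below 0.06 rad and x of rod_shank in the frame of rests_mid above 0.08 m and contact force between the fingers and lap_rod below 0.05 N), for 0.2 s.
3. The keeper is down on the lap rod (x of rod_mid in the frame of rests_mid between -0.02 and 0.02 m and y of rod_mid in the frame of rests_mid between -0.004 and 0.004 m and z of rod_mid in the frame of rests_mid between -0.004 and 0.004 m and angle between the x axis of rod_mid and the x axis of rests_mid, either way round below 0.06 rad and x of rod_shank in the frame of rests_mid above 0.08 m and value of joint keeper above 1.9 rad), for 0.2 s.
At the end, for the whole second after the job is handed in: Red handle within 0.12 rad of its off stop, black within 0.12 of on; rod at rest in both V-rests (middle within 20 mm along, 4 mm across and in height, 0.06 rad of the spindle axis), shank to the chuck, keeper down on it (over 1.9 rad); all else not shifted over 15 mm (all of step 3 and value of joint red_handle above 1.45 rad and value of joint black_handle below 0.12 rad and linear speed of lap_rod below 0.02 m/s and angular speed of lap_rod below 0.3 rad/s); the robot touches nothing.
It fails at once if The black extraction switch is moved off its detent (over 0.3 rad) (value of joint black_handle above 0.3 rad).
It fails at once if The lap rod is dropped (falls faster than 0.6 m/s, some 18 mm of free fall) (linear speed of lap_rod above 0.6 m/s and contact force between the fingers and lap_rod below 0.05 N).
It fails at once if The leadpipe stub, oil bottle, bottom cap, valve button or cabinet door is shifted by more than 15 mm (distance of any of leadpipe_mid, oil, cap, vbutton, door_pull from where it was at the start of the episode above 0.015 m).
It also fails if it takes over 61 s, if anything falls off the work surface, if the arm or the gripper's body presses on something with over 40 N, if the wrist force passes 120 N, or if a joint passes its speed limit or range.

ROBOT

A 6-joint arm with a two-finger parallel gripper is mounted at the origin on the work surface. World frame = base frame: x ahead of the robot, y to its left, z up, the work surface at z = 0. Lengths are in m, angles in degrees, forces in N, time in s.
With the tool pointing down it reaches from about 0.4 to 0.825 m from the base axis. Payload 7 kg.
Tool frame: the origin (TCP) lies at the very end of the fingers, on their centre line; the grasp point (between the pads) lies 19 mm behind it; x points along the fingers, z is the direction in which the jaws open and shut, and the axes are right-handed (so a half turn about x gives the same grasp; the last joint's range is limited). The gripper opens to 88 mm and grips with 3 to 60 N. Pads are 19 mm wide; open, the fingers measure 130 mm over their backs; the gripper's body (78 mm by 193 mm) begins 47 mm behind the grasp point.
Start: joints at [-50.472, 20.546, 0.682, 0, -70.136, -16.507], TCP at [0.264, -0.621, 0.227] pointing down, gripper open.
Joint ranges: [-176.03, 176.03], [-82.01, 121.73], [-58.28, 71.71], [-173.87, 95.51], [-174.79, -0.11], [-173.66, 173.66]. Speed limits (degrees/s): [136.94, 136.94, 172.46, 180, 180, 180].

INTERFACE

Orientations are given as [roll, pitch, yaw] about the fixed x, y, z axes, in that order (R = Rz(yaw) Ry(pitch) Rx(roll)).
In Python, from plant import * gives the robot as it stands.
- The arm moves only by the tool arm_command, never from a script. Its argument "commands" is one flat list of numbers, 5 for each row, row after row: the shift along the tool's x, y, z in mm, then the turn about the tool's x in degrees, then the opening in per cent of the stroke, from 0 (shut) to 100 (fully open). A call has 1 to 5 rows; each row shifts and turns the pose as measured when the row begins, along the tool's axes as they then stand; what a row does not reach is not made up. A row lasts 1/8 s, in which the tool goes at most 62.5 mm and 10.7 degrees, less where a joint would pass 70% of its speed; a pose out of reach is approached as far as the arm can. A call is refused whole if a number of a shift passes 62.5 or a number of a turn 10.7, either way. A call with a gripper value outside its range is refused whole. The fingers move at their own pace and stop on an object; the grip force is fixed at half the most. Time passes only in rows, so rows that do not move let the fingers close. It gives the time, the measured TCP pose, the force and the opening at its end, in the units of the state.
- get_obs(): the state, without advancing time (a new reading comes with each control period).
- snapshot(name): name is "side" or "top" or "wrist"; returns a dict with "frame" (400x640x3 uint8, blue, green, red), "fov_y" (degrees; the focal length in pixels is half the picture's height over the tangent of half this angle, whatever the lens; pixels are square), "cx", "cy" (the principal point, pixels), "dist" ([k1, k2, p1, p2, k3] as OpenCV has them; the pictures are not rectified), "world_to_cam" (4x4, takes a point from world to camera coordinates). Camera axes: x right, y up, looking along -z (the intrinsics and any distortion apply to the point x, -y, -z); pixel columns grow to the right and rows downward; lengths in m; the calibration is good to about 2 mm. A picture is of the moment at which its call begins. There is no depth.
- close_job(): hands the job in, once; it reports no verdict.
The state is a dict: "clock": time; "joint_pos": joint angles; "qvel": joint speeds; "tau": joint torques, N m; "tool_pos": TCP position; "orientation": TCP orientation; "force": force on the tool from outside, world axes, zero at the start; "moment": the same for the moment, N m; "opening": finger opening in m.
Only numpy, scipy, OpenCV 4.12 (cv2) and the standard library are available. Lean on these libraries where they do the work, as an engineer would, in place of code of your own. Each camera call takes 0.05 s, during which the arm holds its last target. There are 200 camera calls.

## Working session

There is one attempt and no reset: what is moved stays moved. The work goes in short steps, Python scripts to look and compute and a tool call to move; the robot and the scene stay as the last step left them, time stands still between calls to the robot, and variables do not carry over. Pictures are saved under pics/ and viewed, about 8 in all and at most 12, crops included, and the job is handed in when it is done.

Besides the shell and the picture viewer there is one more tool, called after ">>>" as name(argument=value, ...) on one line, values as JSON. arm_command: Moves the arm, as the interface text tells. Its arguments: {"type":"object","properties":{"commands":{"type":"array"}},"required":["commands"]}

```bash
mkdir -p pics; ls; cat > h.py <<'E'
from plant import *
import numpy as np, cv2, pickle
def K(s):
    f=200/np.tan(np.radians(s["fov_y"])/2)
    return np.array([[f,0,s["cx"]],[0,f,s["cy"]],[0,0,1.]])
def snap(n,tag):
    s=snapshot(n); cv2.imwrite(f"pics/{tag}.png",s["frame"]); pickle.dump(s,open(f"pics/{tag}.pkl","wb")); return s
def load(tag): return pickle.load(open(f"pics/{tag}.pkl","rb"))
def ray(s,p):
    u=cv2.undistortPoints(np.array([[p]],float),K(s),np.array(s["dist"],float))[0,0]
    M=np.array(s["world_to_cam"]); R=M[:3,:3]; c=-R.T@M[:3,3]
    d=R.T@np.array([u[0],-u[1],-1.]); return c,d/np.linalg.norm(d)
def atz(s,p,z):
    c,d=ray(s,p); return c+d*(z-c[2])/d[2]
def tri(*sp):
    A=np.zeros((3,3)); b=np.zeros(3)
    for s,p in sp:
        c,d=ray(s,p); P=np.eye(3)-np.outer(d,d); A+=P; b+=P@c
    x=np.linalg.solve(A,b)
    return x,[1000*np.linalg.norm((np.eye(3)-np.outer(ray(s,p)[1],ray(s,p)[1]))@(x-ray(s,p)[0])) for s,p in sp]
def proj(s,X):
    M=np.array(s["world_to_cam"]); x=M[:3,:3]@np.array(X)+M[:3,3]; x=x*[1,-1,-1]
    return cv2.projectPoints(x.reshape(1,1,3),np.zeros(3),np.zeros(3),K(s),np.array(s["dist"],float))[0][0,0]
E
python3 - <<'E'
from h import *
for n in("top","side","wrist"):
    s=snap(n,n+"0"); c,d=ray(s,(320,200)); print(n,s["fov_y"],c.round(3),d.round(3),s["dist"])
print(get_obs())
a=cv2.imread("pics/top0.png");cv2.imwrite("pics/t.png",cv2.resize(a,(800,500),interpolation=cv2.INTER_CUBIC))
a=cv2.imread("pics/side0.png");cv2.imwrite("pics/s.png",cv2.resize(a,(800,500),interpolation=cv2.INTER_CUBIC))
E
```

```text
pics
top 49.42532597728185 [ 0.32  -0.122  1.303] [ 0.103 -0.004 -0.995] [-0.02169242  0.          0.          0.          0.        ]
side 52.95391811938058 [ 0.192 -0.949  0.854] [ 0.269  0.743 -0.614] [-0.0646073  0.         0.         0.         0.       ]
wrist 66.63535229977191 [ 0.202 -0.647  0.384] [ 0.228  0.106 -0.968] [0.02058996 0.         0.         0.         0.        ]
{'clock': 0.15, 'joint_pos': array([-5.04717569e+01,  2.05841272e+01,  6.46146028e-01, -1.46450149e-02,
       -7.01380107e+01, -1.65059316e+01]), 'qvel': array([-0.00271543, -0.01552734,  0.06748719,  0.03032933,  0.10130653,
       -0.0108097 ]), 'tau': array([-1.45514041e-03, -5.83272958e+01,  2.93293923e+01,  7.00116903e+00,
        8.81781190e-03, -9.68530685e-05]), 'tool_pos': array([ 0.26379828, -0.62090397,  0.2258164 ]), 'orientation': array([  6.23727225,  89.92277056, 119.2545989 ]), 'force': array([-0.51252522, -0.30693239, -0.88094888]), 'moment': array([-0.0357791 ,  0.00916623,  0.04579033]), 'opening': 0.08774297822828614}
```

View pics/t.png

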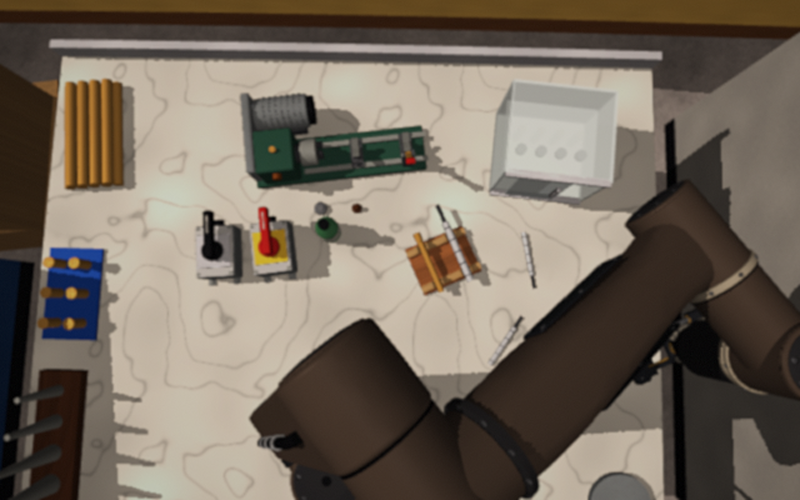

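View pics/s.png

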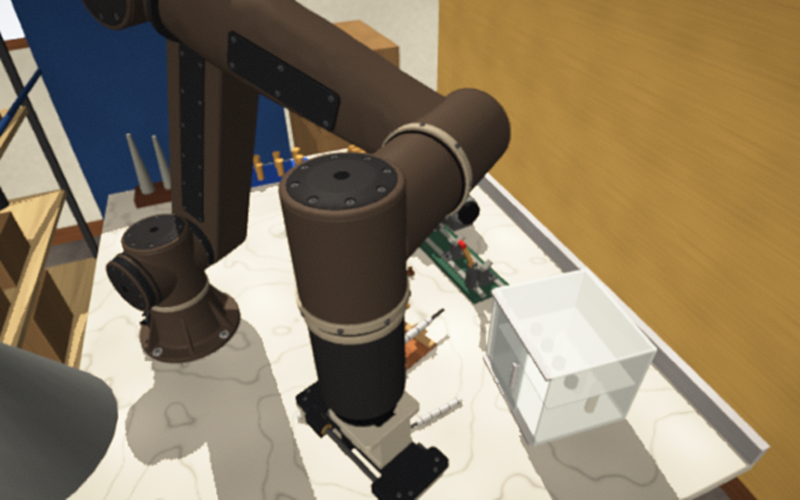

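The top view (800-px scale, up = +x, left = +y) shows:
- **Switches:** red handle hub at about (268,245) on a yellow plate; black one at (212,250).
- **Lapping head:** rests at (356,155) and (408,158), keeper's red tab at (410,160), chuck to the left.
- **Rack:** at (443,260), with a chromed rod at (452,243), shank pointing up at (440,208), and the brass leadpipe at (428,262).

Candidates for the rod:
- chromed rod in the rack (452,243), the largest
- loose look-alike at (530,260)
- loose look-alike at (507,340)
- leadpipe (428,262)

I choose the one in the rack. The side view is blocked by the arm, so I'll measure with the wrist camera.

```bash
cat >> h.py <<'E'
from scipy.spatial.transform import Rotation as Ro
def state():
    o=get_obs(); R=Ro.from_euler("xyz",o["orientation"],degrees=True).as_matrix(); return o,R
def go(P,zdir=None):
    "tool-axes shift mm to TCP P, and turn about tool x to bring tool z (mod 180) to world azimuth zdir deg"
    o,R=state(); d=1000*R.T@(np.array(P)-o["tool_pos"]); a=0
    az=np.degrees(np.arctan2(R[1,2],R[0,2]))
    if zdir is not None: a=-((zdir-az+90)%180-90)   # tool x is down
    print("t",round(o["clock"],2),"tcp",o["tool_pos"].round(4),"zaz",az.round(1),"q",o["joint_pos"].round(0),"open",round(o["opening"],4),"| shift",d.round(1),"turn",round(a,1),"F",o["force"].round(1))
E
python3 - <<'E'
from h import *
s=load("top0"); k=1/1.25
for n,p,z in [("redhub",(268,245),.105),("redtip",(264,210),.105),("blkhub",(212,250),.105),("blktip",(208,213),.105),("rest1",(356,152),.08),("rest2",(408,158),.08),("tab",(410,160),.16),("rodA",(443,219),.05),("rodB",(465,275),.05),("shank",(438,207),.045),("lead",(428,262),.042),("oil",(326,225),.14),("cap",(320,208),.017),("btn",(357,208),.02),("cabA",(494,190),.2),("cabA0",(490,193),.2),("rackc",(443,260),.03)]:
    print(n,atz(s,(p[0]*k,p[1]*k),z).round(3))
o,R=state(); print(R.round(2)); go((.3,-.33,.33),0)
E
```

```text
redhub [0.448 0.167 0.105]
redtip [0.527 0.18  0.105]
blkhub [0.434 0.292 0.105]
blktip [0.517 0.306 0.105]
rest1 [ 0.672 -0.02   0.08 ]
rest2 [ 0.66 -0.14  0.08]
tab [ 0.634 -0.143  0.16 ]
rodA [ 0.525 -0.225  0.05 ]
rodB [ 0.395 -0.278  0.05 ]
shank [ 0.554 -0.214  0.045]
lead [ 0.424 -0.193  0.042]
oil [0.491 0.035 0.14 ]
cap [0.55  0.068 0.017]
btn [ 0.551 -0.022  0.02 ]
cabA [ 0.563 -0.318  0.2  ]
cabA0 [ 0.557 -0.309  0.2  ]
rackc [ 0.43  -0.228  0.03 ]
[[-0.   -0.92 -0.39]
 [ 0.   -0.39  0.92]
 [-1.    0.    0.  ]]
t 0.15 tcp [ 0.2638 -0.6209  0.2258] zaz 113.0 q [-50.  21.   1.  -0. -70. -17.] open 0.0877 | shift [-103.9 -147.1  253.7] turn -67.0 F [-0.5 -0.3 -0.9]
```

>>> arm_command(commands=[-21, -42, 39, 0, 40, -21, -42, 39, 0, 40, -21, -42, 39, 0, 40, -21, -42, 39, 0, 40, -21, -42, 39, 0, 40])

```text
clock: 0.78
tool_pos: [0.3817, -0.3548, 0.3287]
orientation: [19.5, 89.4, 132.2]
force: [1.9, 0.4, -0.3]
opening: 0.0436
```

```bash
python3 - <<'E'
from h import *
s=snap("wrist","w1"); go((.40,-.2,.33),113)
c=np.array([[.43,-.228,.03],[.67,-.08,.075],[.563,-.318,.2]])
for x in c: print(proj(s,x).round())
E
```

```text
t 0.82 tcp [ 0.3845 -0.3511  0.3321] zaz 112.8 q [-21.   3.  -8.  -0. -79. -46.] open 0.0394 | shift [  3.  -72.8 133.3] turn -0.2 F [0.5 3.1 1. ]
[378. 226.]
[402. 395.]
[284. 353.]
```

View pics/w1.png

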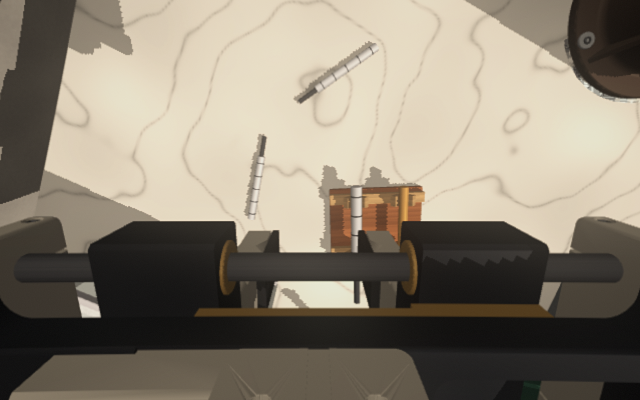

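The wrist view looks back toward the base. It shows the rack at (378,215) with the chromed rod at (357,230) and the leadpipe at (404,210). The thinner ribbed look-alikes lie at (337,72) and (257,177). For the switches and the lapper I'll use the fixed cameras now that the arm is out of the way.

```bash
python3 - <<'E'
from h import *
t=snap("top","t1"); s=snap("side","s1")
a=cv2.resize(t["frame"][60:240,140:400],None,fx=3,fy=3,interpolation=cv2.INTER_CUBIC)
cv2.imwrite("pics/t1c.png",a)
cv2.imwrite("pics/s1c.png",cv2.resize(s["frame"],(800,500),interpolation=cv2.INTER_CUBIC))
for n,x in [("rack",[.43,-.228,.03]),("rests",[.67,-.08,.075]),("red",[.448,.167,.105])]: print(n,proj(s,x).round()*1.25)
E
```

```text
rack [392.5  333.75]
rests [462.5  253.75]
red [347.5 212.5]
```

View pics/t1c.png

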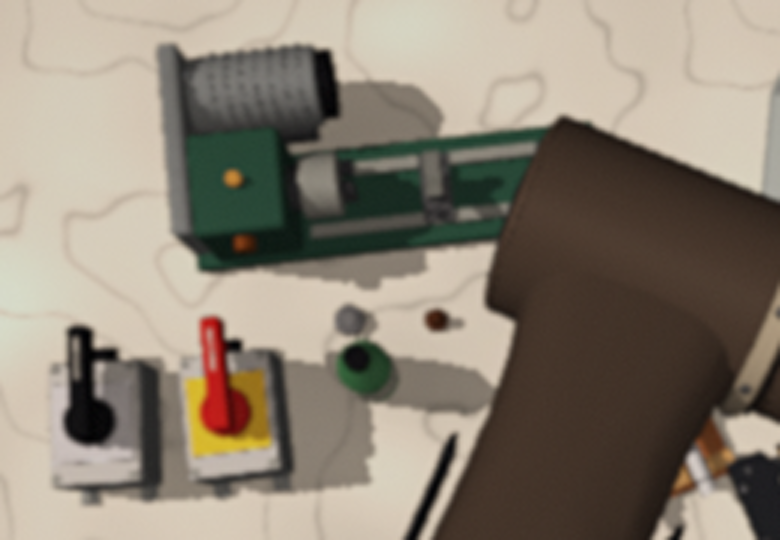

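View pics/s1c.png

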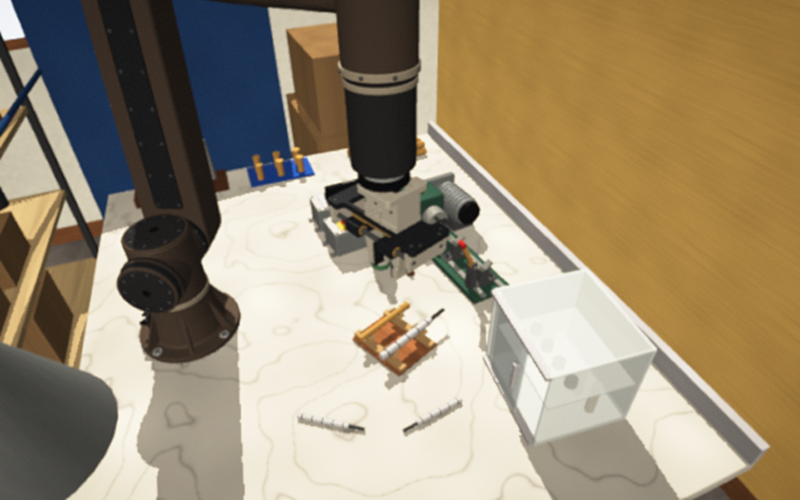

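The top crop shows the red hub at (225,411) with its tip at (210,320), the black hub at (88,420) and the oil bottle at (364,368). Small dark stubs sit beside both handles, at (235,345) and (105,352). The side view shows the rack at (400,335) and the rod with its shank at (440,312). I'll move over the red handle for a closer look at that stub.

>>> arm_command(commands=[0, -32, 49, 0, 0, 0, -32, 49, 0, 0, 0, -32, 49, 0, 0, 0, -32, 49, 0, 0, 0, -32, 49, 0, 0])

```text
clock: 1.55
tool_pos: [0.4347, -0.0652, 0.3276]
orientation: [32.8, 89.3, 145.0]
force: [1.6, -0.3, 0.3]
opening: 0.0007
```

>>> arm_command(commands=[0, -32, 49, 0, 0, 0, -32, 49, 0, 0, 0, -32, 49, 0, 0, 0, -20, 30, 0, 0, 0, 0, 0, 0, 0])

```text
clock: 2.17
tool_pos: [0.4762, 0.1487, 0.3248]
orientation: [53.6, 89.1, 165.8]
force: [-0.6, -0.2, -0.2]
opening: 0.0002
```

```bash
python3 - <<'E'
from h import *
w=snap("wrist","w2"); t=snap("top","t2"); s=snap("side","s2")
go((.48,.17,.33),113)
a=w["frame"][:240]
b=cv2.resize(t["frame"][80:250,300:480],None,fx=2,fy=2,interpolation=cv2.INTER_CUBIC)
c=cv2.resize(s["frame"][180:330,260:430],None,fx=2,fy=2,interpolation=cv2.INTER_CUBIC)
m=np.zeros((590,760,3),np.uint8); m[:240,:640]=a; m[245:585,:360]=b; m[245:545,365:705]=c
cv2.imwrite("pics/m2.png",m)
E
```

```text
t 2.33 tcp [0.4758 0.1465 0.3256] zaz 112.0 q [  39.    1.  -11.   -1.  -79. -107.] open 0.0007 | shift [ -4.4 -12.7  20.3] turn -1.0 F [ 0.1 -0.2  0. ]
```

View pics/m2.png

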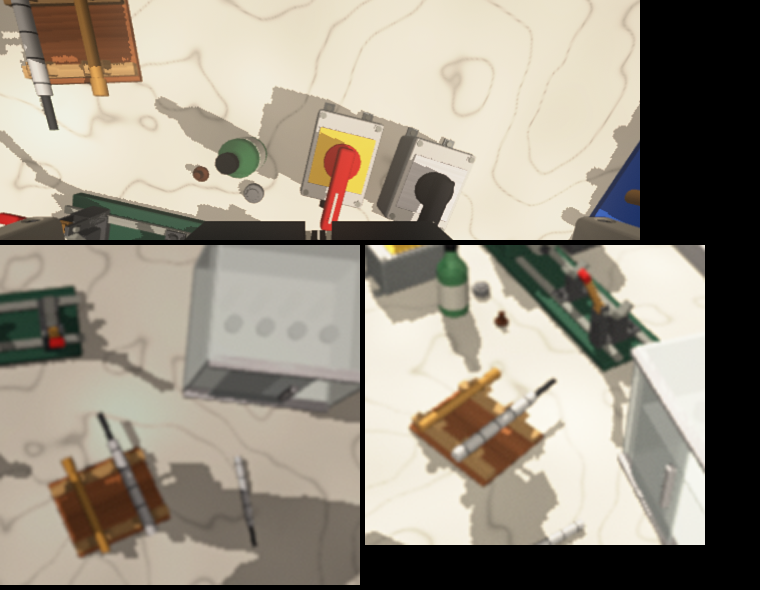

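The wrist part shows the red lever (hub (342,162), tip running down past (330,225)), the black lever with its hub at (433,190), and the bottle. No solid stub is visible beside the lever, so I take the dark stub for a shadow. In the lower crops the rod's shank end is at (100,415) top and (553,381) side, and its thick end at (151,530) and (458,452). The keeper's red tab is at (57,342) and (585,275).

```bash
python3 - <<'E'
from h import *
t1,t,s,w=load("t1"),load("t2"),load("s2"),load("w2")
T=lambda u,v:(t,(300+u/2,80+(v-245)/2)); S=lambda u,v:(s,(260+(u-365)/2,180+(v-245)/2))
for n,a,b in [("shank",(100,415),(553,381)),("border",(114,444),(527,400)),("thick",(151,530),(458,454)),("tab",(57,342),(585,275))]:
    x,e=tri(T(*a),S(*b)); print(n,x.round(4),np.round(e,1))
C=lambda u,v:(140+u/3,60+v/3)
print("hub top",atz(t1,C(225,411),.098).round(4),"wrist",atz(w,(342,162),.098).round(4), tri((t1,C(225,411)),(w,(342,162)))[0].round(4))
print("tip top",atz(t1,C(211,320),.115).round(4),"blk",atz(t1,C(88,420),.098).round(4),"blktip",atz(t1,C(78,330),.115).round(4))
print("wrist blk",atz(w,(433,190),.098).round(4), "red mid",atz(w,(333,225),.115).round(4))
print("oil top", atz(w,(228,163),.14).round(3))
print("farrest top-left end",atz(t1,C(436,165),.075).round(4),"chuck", atz(t1,C(340,183),.095).round(4),"bed edge left near",atz(t1,C(202,268),.018).round(4),"bed pt near",atz(t1,C(500,240),.018).round(4),"spindle far bed",atz(t1,C(548,126),.018).round(4))
E
```

```text
shank [ 0.5564 -0.2128  0.0442] [0.8 0.8]
border [ 0.5109 -0.2332  0.0436] [2.3 2.3]
thick [ 0.388  -0.289   0.0433] [0.5 0.5]
tab [ 0.6323 -0.145   0.1643] [0.9 0.9]
hub top [0.4461 0.1671 0.098 ] wrist [0.4455 0.1714 0.098 ] [0.4489 0.1755 0.0638]
tip top [0.5288 0.1803 0.115 ] blk [0.4347 0.295  0.098 ] blktip [0.5166 0.3037 0.115 ]
wrist blk [0.4344 0.295  0.098 ] red mid [0.5221 0.1904 0.115 ]
oil top [0.492 0.048 0.14 ]
farrest top-left end [ 0.6932 -0.0202  0.075 ] chuck [0.6674 0.0691 0.095 ] bed edge left near [0.5987 0.2169 0.018 ] bed pt near [ 0.6342 -0.0824  0.018 ] spindle far bed [ 0.7539 -0.1282  0.018 ]
```

>>> arm_command(commands=[0, -45, -34, 0, 0, 45, 0, 0, 0, 0, 60, 0, 0, 0, 0, 60, 0, 0, 0, 0, 50, 0, 0, 0, 0])

```text
clock: 2.95
tool_pos: [0.5334, 0.1264, 0.1106]
orientation: [-15.2, 89.4, 96.4]
force: [1.2, 0.4, -0.5]
opening: 0.0
```

```bash
python3 - <<'E'
from h import *
go((.528,.135,.098),112); go((.515,.175,.098),112); go((.494,.217,.098),112)
E
```

```text
t 2.95 tcp [0.5334 0.1264 0.1106] zaz 111.6 q [  33.   15.  -24.   -1.  -51. -101.] open 0.0 | shift [12.7  1.9  9.9] turn -0.4 F [ 1.2  0.4 -0.5]
t 2.95 tcp [0.5334 0.1264 0.1106] zaz 111.6 q [  33.   15.  -24.   -1.  -51. -101.] open 0.0 | shift [13.1 -0.7 51.8] turn -0.4 F [ 1.2  0.4 -0.5]
t 2.95 tcp [0.5334 0.1264 0.1106] zaz 111.6 q [  33.   15.  -24.   -1.  -51. -101.] open 0.0 | shift [13.6  3.4 98.6] turn -0.4 F [ 1.2  0.4 -0.5]
```

>>> arm_command(commands=[12, 0, 15, 0, 0, 0, 0, 22, 0, 0, 0, 1, 22, 0, 0, 0, 1, 22, 0, 0, 0, 2, 20, 0, 0])

```text
clock: 3.58
tool_pos: [0.4936, 0.2167, 0.1016]
orientation: [-22.4, 89.5, 88.7]
force: [-0.4, 0.3, 0.4]
opening: 0.0005
```

```bash
python3 - <<'E'
from h import *
go((.494,.217,.098),112)
t=snap("top","t3"); cv2.imwrite("pics/t3c.png",cv2.resize(t["frame"][130:240,140:300],None,fx=3,fy=3,interpolation=cv2.INTER_CUBIC))
f=t["frame"].astype(int); m=(f[...,2]>120)&(f[...,1]<70)&(f[...,0]<70); ys,xs=np.nonzero(m[130:240,140:300]); print(len(xs),xs.mean()+140,ys.mean()+130,xs.min()+140,xs.max()+140,ys.min()+130,ys.max()+130)
E
```

```text
t 3.58 tcp [0.4936 0.2167 0.1016] zaz 111.1 q [  44.   14.  -26.   -0.  -49. -113.] open 0.0005 | shift [ 3.6 -0.5  0.1] turn -0.9 F [-0.4  0.3  0.4]
2 215.5 200.0 215 216 200 200
```

>>> arm_command(commands=[0, -10, -45, 0, 0, -60, 0, 0, 0, 0, -60, 0, 0, 0, 0, -60, -20, -10, 0, 45, -20, 35, -45, 0, 45])

```text
clock: 4.25
tool_pos: [0.5254, 0.1213, 0.3096]
orientation: [-59.1, 89.2, 52.2]
force: [-0.1, -1.4, -0.7]
opening: 0.0151
```

>>> arm_command(commands=[0, 32, -50, 0, 45, 0, 32, -50, 0, 45, 0, 30, -50, 0, 45, 0, 30, -50, 0, 45, 0, 0, 0, 0, 45])

```text
clock: 4.88
tool_pos: [0.4806, -0.1206, 0.3192]
orientation: [-85.1, 88.1, 26.0]
force: [0.4, 0.2, 0.8]
opening: 0.0393
```

```bash
python3 - <<'E'
from h import *
go((.51,-.18,.3),114)
t=snap("top","t3"); w=snap("wrist","w3")
a=cv2.resize(t["frame"][120:240,130:300],None,fx=2,fy=2,interpolation=cv2.INTER_CUBIC)
m=np.zeros((490,640,3),np.uint8); m[:240]=w["frame"][:240]; m[245:485,:340]=a
cv2.imwrite("pics/m3.png",m)
E
```

```text
t 4.88 tcp [ 0.4806 -0.1206  0.3192] zaz 111.1 q [  8.  -0. -13.  -1. -76. -77.] open 0.0393 | shift [ 19.2  -5.4 -66.1] turn -2.9 F [0.4 0.2 0.8]
```

View pics/m3.png

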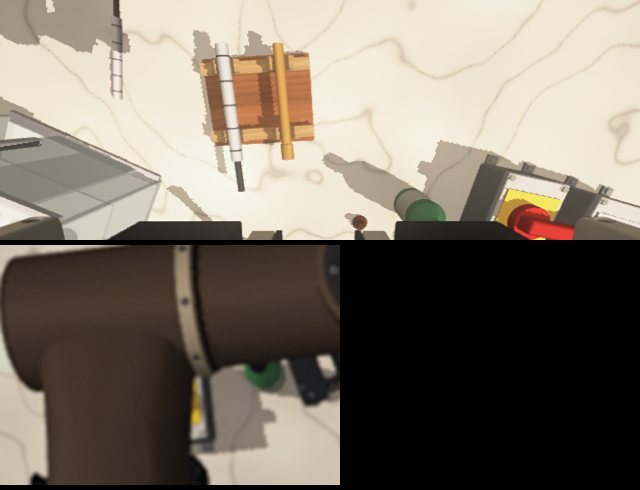

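The wrist view shows the red handle now turned off: it points right (+y), parallel to the box's cross edge, while the black one hasn't been touched. The rod's thick end is at (221,44), its step at (237,160) and its shank end at (241,190), and the bearers are at rows 65 and 135.

```bash
python3 - <<'E'
from h import *
w,w1=load("w3"),load("w1")
P=[atz(w,p,.042) for p in ((221,44),(237,160),(241,190))]
for p in P: print(p.round(4))
print([np.linalg.norm(P[i]-P[2]).round(4) for i in (0,1)], "az",np.degrees(np.arctan2(*(P[2]-P[0])[[1,0]])).round(1),"mid",((P[0]+P[1])/2).round(4))
t,s=load("t2"),load("s2")
print("tri 3 views shank",tri((t,(350,165)),(s,(354,248)),(w,(241,190))),"thick",tri((t,(375.5,222.5)),(s,(306.5,284.5)),(w,(221,44))))
g=(P[0]+P[1])/2+np.array([.9,.42,0])*.008
print(g.round(4)); go((g[0],g[1],.16),114)
print("red az from wrist", [atz(w,p,.118).round(3) for p in ((522,222),(572,232))])
E
```

```text
[ 0.3832 -0.2894  0.042 ]
[ 0.5185 -0.2275  0.042 ]
[ 0.5588 -0.2092  0.042 ]
[np.float64(0.193), np.float64(0.0442)] az 24.5 mid [ 0.4509 -0.2584  0.042 ]
tri 3 views shank (array([ 0.55760547, -0.2110178 ,  0.04228288]), [np.float64(2.3344501301247558), np.float64(0.5507033303332799), np.float64(2.1512698288864103)]) thick (array([ 0.38640109, -0.28903178,  0.04419672]), [np.float64(2.0695992267984775), np.float64(1.103751856758002), np.float64(3.0593952924298593)])
[ 0.4581 -0.2551  0.042 ]
t 4.97 tcp [ 0.4815 -0.1181  0.319 ] zaz 111.3 q [  8.  -0. -13.  -1. -76. -77.] open 0.0395 | shift [ 156.2   76.6 -119.7] turn -2.7 F [-0.3 -0.1  0.4]
red az from wrist [array([0.446, 0.14 , 0.118]), array([0.436, 0.204, 0.118])]
```

>>> arm_command(commands=[15, 23, -36, -3, 45, 35, 22, -36, 0, 45, 50, 20, -32, 0, 45, 50, 12, -16, 0, 45, 0, 0, 0, 0, 45])

```text
clock: 5.6
tool_pos: [0.4685, -0.2549, 0.1671]
orientation: [-94.0, 87.6, 20.9]
force: [-0.3, -0.2, -0.1]
opening: 0.0395
```

```bash
python3 - <<'E'
from h import *
w=snap("wrist","w4"); go((.458,-.255,.1),114.5);go((.458,-.255,.024),114.5)
print([proj(w,x).round() for x in ((.3832,-.2894,.05),(.458,-.255,.042))])
m=np.zeros((480,640,3),np.uint8); m[:400]=w["frame"]; cv2.imwrite("pics/w4.png",m)
E
```

```text
t 5.65 tcp [ 0.4703 -0.255   0.1697] zaz 115.0 q [ -8.   9. -22.  -1. -56. -56.] open 0.0397 | shift [69.1 14.2  5.6] turn 0.5 F [ 0.5 -0.8  1. ]
t 5.65 tcp [ 0.4703 -0.255   0.1697] zaz 115.0 q [ -8.   9. -22.  -1. -56. -56.] open 0.0397 | shift [145.   17.5   6.1] turn 0.5 F [ 0.5 -0.8  1. ]
[array([324.,  84.]), array([323., 179.])]
```

View pics/w4.png

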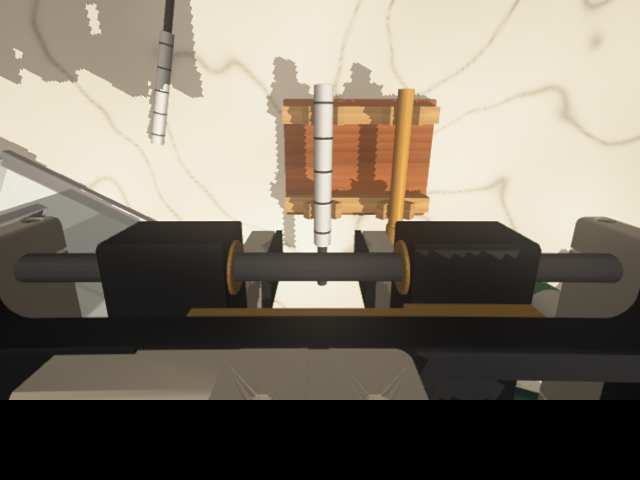

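Rod at column 322, centred between the fingers (279 and 357), which span clear of the leadpipe (403). Choice confirmed in this close view. Descending.

>>> arm_command(commands=[20, 12, 4, 0, 45, 45, 5, 2, 0, 45, 45, 0, 0, 0, 45, 34, 0, 0, 0, 45, 0, 0, 0, 0, 45])

```text
clock: 6.28
tool_pos: [0.4735, -0.2514, 0.0355]
orientation: [-109.1, 86.3, 6.5]
force: [-1.8, -0.8, -1.1]
opening: 0.0394
```

```bash
python3 - <<'E'
from h import *
go((.458,-.255,.024),114.5); o,R=state(); print(R.round(3))
E
```

```text
t 6.28 tcp [ 0.4735 -0.2514  0.0355] zaz 115.6 q [ -8.  18. -32.  -2. -36. -55.] open 0.0394 | shift [10.4 16.2  3.7] turn 1.1 F [-1.8 -0.8 -1.1]
[[ 0.065 -0.899 -0.432]
 [ 0.007 -0.433  0.901]
 [-0.998 -0.062 -0.021]]
```

>>> arm_command(commands=[0, 16, 3, 0, 45, 10, 3, 0, 0, 45, 0, 0, 0, 0, 45])

```text
clock: 6.65
tool_pos: [0.459, -0.2569, 0.0296]
orientation: [-111.5, 85.8, 4.3]
force: [-0.6, -0.3, -0.4]
opening: 0.0394
```

```bash
python3 - <<'E'
from h import *
go((.458,-.255,.024),114.5)
E
```

```text
t 6.65 tcp [ 0.459  -0.2569  0.0296] zaz 115.8 q [ -9.  17. -34.  -2. -34. -54.] open 0.0394 | shift [5.5 0.4 2.3] turn 1.3 F [-0.6 -0.3 -0.4]
```

>>> arm_command(commands=[6, 0, 2, 0, 45, 0, 0, 0, 0, 0, 0, 0, 0, 0, 0, 0, 0, 0, 0, 0])

```text
clock: 7.15
tool_pos: [0.4596, -0.2555, 0.0243]
orientation: [-112.2, 85.6, 3.7]
force: [-0.8, -0.3, 0.1]
opening: 0.0164
```

```bash
python3 - <<'E'
from h import *
go((.458,-.255,.16),114.5); o,R=state(); print(R.round(3))
E
```

```text
t 7.15 tcp [ 0.4596 -0.2555  0.0243] zaz 115.8 q [ -8.  18. -34.  -2. -33. -54.] open 0.0164 | shift [-135.4   -8.4   -2.8] turn 1.3 F [-0.8 -0.3  0.1]
[[ 0.076 -0.897 -0.434]
 [ 0.005 -0.435  0.9  ]
 [-0.997 -0.071 -0.029]]
```

>>> arm_command(commands=[-20, 0, 0, 0, 0, -50, -4, -1, 0, 0, -50, -4, -1, 0, 0, -40, 0, 0, 0, 0])

```text
clock: 7.65
tool_pos: [0.4514, -0.2535, 0.1832]
orientation: [-108.1, 86.4, 7.6]
force: [0.4, -0.5, -3.6]
opening: 0.0161
```

```bash
python3 - <<'E'
from h import *
go((.458,-.255,.16),114.5); o,R=state(); print(R.round(3))
t,s=load("top0"),load("s2")
a=cv2.resize(t["frame"][88:156,190:350],None,fx=5,fy=5,interpolation=cv2.INTER_CUBIC)
b=cv2.resize(s["frame"][175:245,310:420],None,fx=3.6,fy=3.6,interpolation=cv2.INTER_CUBIC)
m=np.zeros((595,800,3),np.uint8); m[:340]=a; m[342:594,:396]=b
w=snap("wrist","w5"); m[342:594,400:800]=cv2.resize(w["frame"],(400,250))[:252] if 0 else np.pad(cv2.resize(w["frame"],(400,250)),((0,2),(0,0),(0,0)))
cv2.imwrite("pics/m5.png",m)
E
```

```text
t 7.65 tcp [ 0.4514 -0.2535  0.1832] zaz 115.7 q [ -8.   6. -24.  -1. -56. -55.] open 0.0161 | shift [23.5 -3.9 -3.8] turn 1.2 F [ 0.4 -0.5 -3.6]
[[ 0.063 -0.899 -0.433]
 [ 0.008 -0.434  0.901]
 [-0.998 -0.06  -0.02 ]]
```

View pics/m5.png

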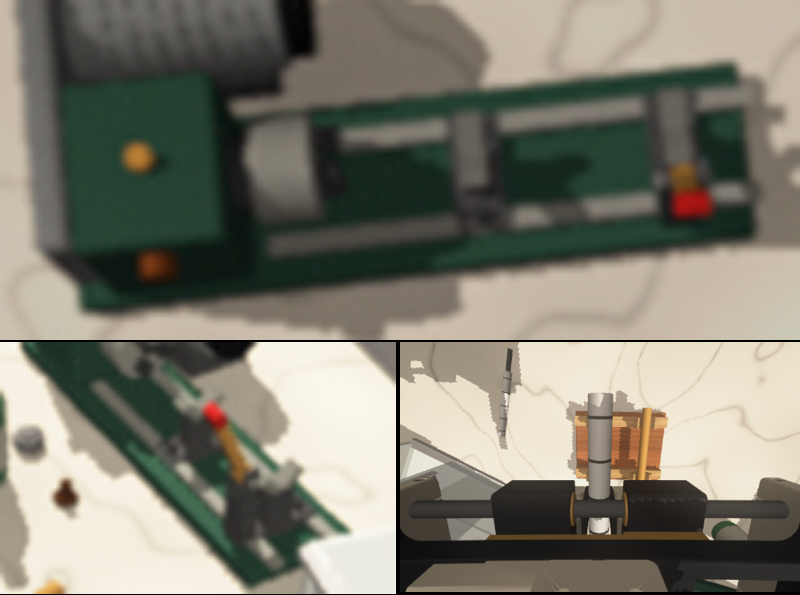

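The rod is held (−3.6 N; the wrist part shows it between the pads). In the top crop the bed's end corners are at (753,240) and (737,65), and the near bottom edge runs to (82,311). The rests are at u≈473 and 675 and the tab at (692,203).

```bash
python3 - <<'E'
from h import *
t=load("top0"); C=lambda u,v:(190+u/5,88+v/5)
A=atz(t,C(753,240),0);B=atz(t,C(82,311),0);F=atz(t,C(737,65),.018)
az=np.degrees(np.arctan2(*(B-A)[[1,0]])); print(A.round(4),B.round(4),F.round(4),"len",np.linalg.norm(B-A).round(3),"az",az.round(2))
x=np.array([np.cos(np.radians(az)),np.sin(np.radians(az))]); y=np.array([-x[1],x[0]])
print("width",((A-F)[:2]@y).round(4))
mid=(A[:2]+F[:2])/2+x*.105; print("mid from end",mid.round(4))
mid2=(A[:2]+B[:2])/2-y*.055-x*(.1025); print("mid from near edge",mid2.round(4))
r=[atz(t,C(473,165),.078)[:2],atz(t,C(677,140),.078)[:2]]; print("rests",[q.round(4) for q in r],((r[0]+r[1])/2).round(4),np.linalg.norm(r[0]-r[1]).round(3))
tip=np.array([.6323,-.145]); print("from tip",(tip+.06*x-.070*y).round(4)); print("tab dir", tri((t,C(692,203)),(load("s2"),(310+213/3.6,175+(413-342)/3.6)))[0].round(4))
print("chuck face front",atz(t,C(318,165),.1).round(4))
E
```

```text
[ 0.6535 -0.1856  0.    ] [0.5998 0.2244 0.    ] [ 0.7581 -0.1731  0.018 ] len 0.414 az 97.46
width 0.1053
mid from end [ 0.6922 -0.0753]
mid from near edge [ 0.6945 -0.0751]
rests [array([ 0.6743, -0.0189]), array([ 0.6919, -0.1367])] [ 0.6831 -0.0778] 0.119
from tip [ 0.6939 -0.0764]
tab dir [ 0.6308 -0.1445  0.1656]
chuck face front [0.666  0.0676 0.1   ]
```

>>> arm_command(commands=[-40, 0, 0, -10.2, 0, -40, 0, 0, -10.2, 0, 0, 0, 0, -10.2, 0, 0, 0, 0, -10.2, 0, 0, 0, 0, -10.2, 0])

```text
clock: 8.32
tool_pos: [0.4456, -0.2537, 0.2694]
orientation: [-160.8, 86.1, 7.4]
force: [-0.4, 0.1, -2.7]
opening: 0.016
```

>>> arm_command(commands=[0, 0, 0, -10.2, 0, 0, 0, 0, -10.2, 0])

```text
clock: 8.57
tool_pos: [0.4444, -0.253, 0.2674]
orientation: [180.0, 86.3, 9.3]
force: [0.3, 0.2, -3.1]
opening: 0.0162
```

```bash
python3 - <<'E'
from h import *
go((.6925,-.0675,.25),187.5); o,R=state(); print(R.round(3))
E
```

```text
t 8.57 tcp [ 0.4444 -0.253   0.2674] zaz -170.7 q [ -9.   2. -17.  -1. -67.  18.] open 0.0162 | shift [  35.2 -142.8 -273.2] turn 1.8 F [ 0.3  0.2 -3.1]
[[ 0.064  0.162 -0.985]
 [ 0.01  -0.987 -0.162]
 [-0.998  0.    -0.065]]
```

>>> arm_command(commands=[6, -24, -46, 1.8, 0, 6, -24, -46, 0, 0, 6, -24, -46, 0, 0, 6, -24, -46, 0, 0, 6, -24, -46, 0, 0])

```text
clock: 9.2
tool_pos: [0.6579, -0.099, 0.248]
orientation: [-175.7, 86.6, 11.8]
force: [1.2, -0.3, -3.3]
opening: 0.0159
```

```bash
python3 - <<'E'
from h import *
go((.6925,-.0675,.20),187.5); o,R=state(); print(R.round(3))
E
```

```text
t 9.2 tcp [ 0.6579 -0.099   0.248 ] zaz -172.6 q [  8.  17.  -2.  -0. -68.  -1.] open 0.0159 | shift [ 50.3 -26.5 -35.5] turn -0.1 F [ 1.2 -0.3 -3.3]
[[ 0.058  0.129 -0.99 ]
 [ 0.012 -0.992 -0.129]
 [-0.998 -0.004 -0.059]]
```

>>> arm_command(commands=[0, -27, -38, 0, 0, 50, 0, 0, 0, 0, 50, 0, 0, 0, 0, 0, 0, 0, 0, 0])

```text
clock: 9.7
tool_pos: [0.6992, -0.0612, 0.1412]
orientation: [-173.2, 87.1, 14.4]
force: [-0.2, -0.7, -2.8]
opening: 0.0162
```

```bash
python3 - <<'E'
from h import *
go((.6925,-.0675,.058),187.5); o,R=state(); print(R.round(3))
s=snap("side","s6"); w=snap("wrist","w6"); t=snap("top","t6")
m=np.zeros((595,800,3),np.uint8)
m[:400,:640]=w["frame"]
m[402:594,:330]=cv2.resize(s["frame"][170:250,300:432],None,fx=2.5,fy=2.4,interpolation=cv2.INTER_CUBIC)
cv2.imwrite("pics/m6.png",m)
E
```

```text
t 9.7 tcp [ 0.6992 -0.0612  0.1412] zaz -172.4 q [ 11.  25.  -4.  -0. -58.  -3.] open 0.0162 | shift [82.7  5.9 11.6] turn 0.1 F [-0.2 -0.7 -2.8]
[[ 0.049  0.132 -0.99 ]
 [ 0.013 -0.991 -0.131]
 [-0.999 -0.006 -0.05 ]]
```

View pics/m6.png

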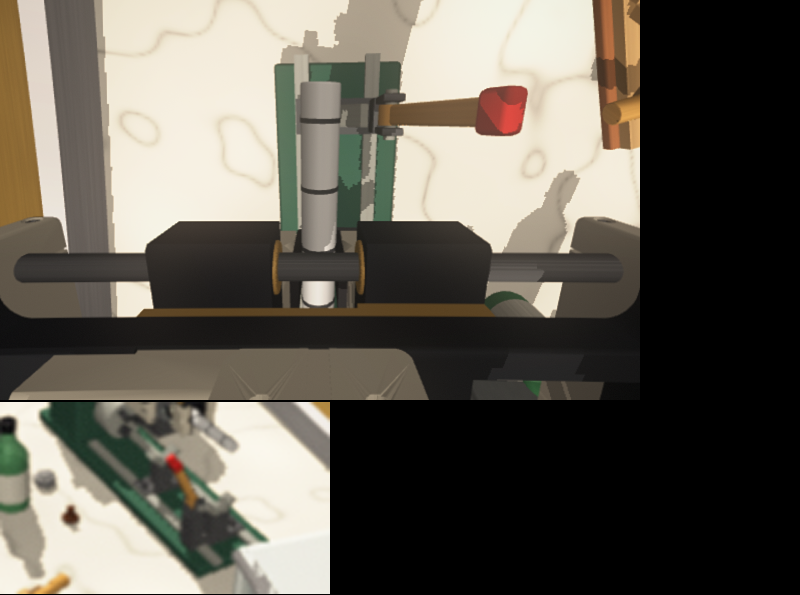

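The rod is parallel to the bed rails (columns 301 and 372) and slightly left, away from the robot. The keeper is open at right with its tab at (500,110). Now to cross-check the offset against the bed's end corners, (275,66) and (401,62).

```bash
python3 - <<'E'
from h import *
w=load("w6")
a,b=atz(w,(275,66),.018)[:2],atz(w,(401,62),.018)[:2]
print(a.round(4),b.round(4),np.linalg.norm(a-b).round(4))
az=np.radians(97.5);x=np.array([np.cos(az),np.sin(az)]);y=np.array([-x[1],x[0]])
print("mid",((a+b)/2+.105*x).round(4))
e=[atz(w,p,.018)[:2] for p in ((402,75),(396,200))]; print("near edge az",np.degrees(np.arctan2(*(e[1]-e[0])[::-1])))
# rod end: thick end face in view near (320,83), z ~ TCP+.0185
for z in(.158,.166): print("rod end",atz(w,(320,84),z).round(4), "fwd pt",atz(w,(320,240),z).round(4))
E
```

```text
[ 0.7602 -0.1671] [ 0.6537 -0.1835] 0.1077
mid [ 0.6932 -0.0712]
near edge az 98.88813474806813
rod end [ 0.7107 -0.1441  0.158 ] fwd pt [ 0.7007 -0.0707  0.158 ]
rod end [ 0.7102 -0.1433  0.166 ] fwd pt [ 0.7008 -0.074   0.166 ]
```

>>> arm_command(commands=[5, 4, 10, 0, 0, 30, 0, 1, 0, 0, 25, 0, 1, 0, 0])

```text
clock: 10.22
tool_pos: [0.6991, -0.0675, 0.0966]
orientation: [-177.0, 85.6, 10.6]
force: [0.4, -0.2, -3.3]
opening: 0.0162
```

```bash
python3 - <<'E'
from h import *
go((.693,-.065,.0565),187.5)
E
```

```text
t 10.22 tcp [ 0.6991 -0.0675  0.0966] zaz -172.4 q [ 10.  26.  -9.  -0. -51.  -3.] open 0.0162 | shift [39.5 -3.1  8.8] turn 0.1 F [ 0.4 -0.2 -3.3]
```

>>> arm_command(commands=[0, -3, 9, 0, 0, 15, 0, 2, 0, 0, 12, 0, 1, 0, 0])

```text
clock: 10.6
tool_pos: [0.6887, -0.0664, 0.0716]
orientation: [-177.2, 85.3, 10.3]
force: [-0.1, 0.3, -4.2]
opening: 0.0161
```

```bash
python3 - <<'E'
from h import *
go((.6935,-.065,.0565),187.5); o,R=state(); print(R.round(3))
E
```

```text
t 10.6 tcp [ 0.6887 -0.0664  0.0716] zaz -172.5 q [ 11.  27. -12.   0. -47.  -3.] open 0.0161 | shift [15.4 -0.7 -3.7] turn 0.0 F [-0.1  0.3 -4.2]
[[ 0.081  0.132 -0.988]
 [ 0.015 -0.991 -0.131]
 [-0.997 -0.004 -0.082]]
```

>>> arm_command(commands=[8, 0, -3, 0, 0, 5, 0, 0, 0, 0])

```text
clock: 10.85
tool_pos: [0.6932, -0.0659, 0.0584]
orientation: [-177.4, 85.2, 10.1]
force: [-0.8, -1.0, 1.4]
opening: 0.0163
```

```bash
python3 - <<'E'
from h import *
go((.6935,-.065,.0565),187.5)
E
```

```text
t 10.85 tcp [ 0.6932 -0.0659  0.0584] zaz -172.4 q [ 11.  28. -12.   0. -46.  -3.] open 0.0163 | shift [ 1.9 -0.8 -0.3] turn 0.1 F [-0.8 -1.   1.4]
```

Contact has begun (+1.4 N, about 4.5 N up from the free-hanging value). I'll press a little further to level the rod.

>>> arm_command(commands=[3, 0, 0, 0, 0, 2, 0, 0, 0, 0])

```text
clock: 11.1
tool_pos: [0.6939, -0.0661, 0.057]
orientation: [-178.4, 85.2, 9.3]
force: [-11.7, 2.9, 16.8]
opening: 0.016
```

```bash
python3 - <<'E'
from h import *
go((.6935,-.065,.0565),187.5)
w=snap("wrist","w7"); cv2.imwrite("pics/w7.png",w["frame"])
E
```

```text
t 11.1 tcp [ 0.6939 -0.0661  0.057 ] zaz -172.3 q [ 11.  28. -12.   0. -45.  -3.] open 0.016 | shift [ 0.5 -1.1  0.3] turn 0.2 F [-11.7   2.9  16.8]
```

>>> arm_command(commands=[0, 0, 0, 0, 24, 0, 0, 0, 0, 40, 0, 0, 0, 0, 45])

```text
clock: 11.52
tool_pos: [0.6958, -0.0659, 0.0588]
orientation: [-178.7, 85.0, 9.0]
force: [0.4, 0.6, 0.1]
opening: 0.0354
```

```bash
python3 - <<'E'
from h import *
go((.6935,-.065,.12),187.5)
E
```

```text
t 11.53 tcp [ 0.6958 -0.0659  0.0588] zaz -172.3 q [ 11.  28. -12.   0. -45.  -3.] open 0.0354 | shift [-61.1  -1.3  -3.2] turn 0.2 F [0.4 0.6 0.1]
```

>>> arm_command(commands=[-30, 0, -3, 0, 45, -40, 0, -4, 0, 45, -60, 0, -4, 0, 45, -60, 0, 0, 0, 20, 0, 20, 40, 0, 0])

```text
clock: 12.15
tool_pos: [0.6554, -0.0917, 0.249]
orientation: [-179.7, 85.1, 8.1]
force: [-0.7, -0.2, -0.4]
opening: 0.0253
```

```bash
python3 - <<'E'
from h import *
go((.565,-.150,.25),187.5); o,R=state(); print(R.round(3))
w=snap("wrist","w8"); t=snap("top","t8"); s=snap("side","s8")
m=np.zeros((595,800,3),np.uint8)
m[:240,:640]=w["frame"][:240]
m[242:482,:396]=cv2.resize(s["frame"][165:245,300:432],None,fx=3,fy=3,interpolation=cv2.INTER_CUBIC)
m[242:482,400:800]=cv2.resize(t["frame"][95:155,250:350],None,fx=4,fy=4,interpolation=cv2.INTER_CUBIC)
cv2.imwrite("pics/m8.png",m)
E
```

```text
t 12.15 tcp [ 0.6554 -0.0917  0.249 ] zaz -172.2 q [  9.  16.  -3.   0. -66.  -1.] open 0.0253 | shift [-9.2 45.5 97.1] turn 0.3 F [-0.7 -0.2 -0.4]
[[ 0.084  0.136 -0.987]
 [ 0.012 -0.991 -0.135]
 [-0.996 -0.    -0.085]]
```

View pics/m8.png

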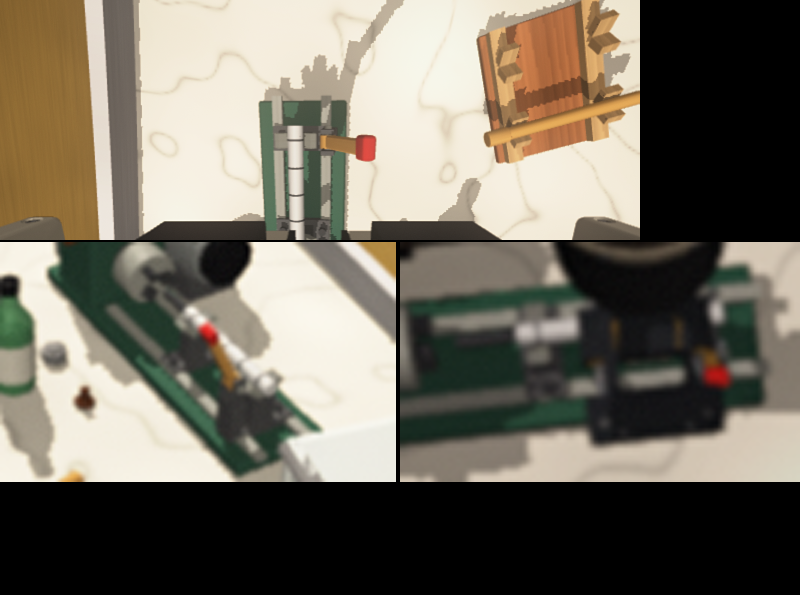

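The rod lies in both rests with its shank to the chuck, and the keeper is still open (tab at (366,148) in the wrist part). Now to check the rod's position, then push the keeper.

```bash
python3 - <<'E'
from h import *
w,t=load("w8"),load("t8")
az=np.radians(97.5);x=np.array([np.cos(az),np.sin(az)]);y=np.array([-x[1],x[0]]);mid=np.array([.6933,-.0735])
for n,q in [("end",atz(w,(296,127),.079)),("fwd",atz(w,(296,225),.0835)),("thick/shank top",atz(t,(250+(517-400)/4,95+(332-242)/4),.08)),("tab",atz(w,(366,148),.165))]:
    d=q[:2]-mid; print(n,(1000*d@x).round(1),(1000*d@y).round(1))
E
```

```text
end -74.0 1.5
fwd 33.7 0.9
thick/shank top 70.9 0.2
tab -60.3 69.6
```

>>> arm_command(commands=[0, 22, 48, 0, 0, 0, 24, 48, 0, 0, 50, 0, 4, 0, 0, 45, 0, 4, 0, 0, 0, 0, 0, 0, 0])

```text
clock: 12.92
tool_pos: [0.5608, -0.1523, 0.138]
orientation: [-178.9, 85.6, 8.8]
force: [-0.3, 1.2, 0.3]
opening: 0.0004
```

```bash
python3 - <<'E'
from h import *
go((.57,-.150,.145),187.5); go((.66,-.138,.148),187.5)
E
```

```text
t 12.93 tcp [ 0.5608 -0.1523  0.138 ] zaz -172.4 q [  4.  14. -21.  -0. -50.   4.] open 0.0004 | shift [-6.3 -1.1 -9.9] turn 0.1 F [-0.3  1.2  0.3]
t 12.93 tcp [ 0.5608 -0.1523  0.138 ] zaz -172.4 q [  4.  14. -21.  -0. -50.   4.] open 0.0004 | shift [  -2.3   -1.  -100.7] turn 0.1 F [-0.3  1.2  0.3]
```

>>> arm_command(commands=[-2, 0, -25, 0, 0, 0, 0, -22, 0, 0, 0, 0, -20, 0, 0, 0, 0, -18, 0, 0, 0, 0, -16, 0, 0])

```text
clock: 13.55
tool_pos: [0.6693, -0.1381, 0.1571]
orientation: [178.4, 85.3, 6.2]
force: [1.0, 0.2, 0.4]
opening: 0.0003
```

```bash
python3 - <<'E'
from h import *
go((.66,-.138,.148),187.5)
w=snap("wrist","w9"); f=w["frame"].astype(int)
m=(f[...,2]>130)&(f[...,1]<80)&(f[...,0]<80); m[225:]=0; ys,xs=np.nonzero(m); print(len(xs),xs.mean() if len(xs) else 0,ys.mean() if len(xs) else 0)
E
```

```text
t 13.55 tcp [ 0.6693 -0.1381  0.1571] zaz -172.2 q [  5.  21.  -8.  -0. -56.   3.] open 0.0003 | shift [ 8.3 -1.3  9.9] turn 0.3 F [1.  0.2 0.4]
91 615.8021978021978 106.27472527472527
```

>>> arm_command(commands=[-45, 0, 20, 0, 0, -50, 0, 50, 0, 0, 0, 10, 55, 0, 0, 0, 10, 40, 0, 0, 0, 0, 0, 0, 0])

```text
clock: 14.22
tool_pos: [0.5092, -0.181, 0.2444]
orientation: [175.3, 84.8, 3.4]
force: [0.8, 0.4, 0.5]
opening: 0.0007
```

```bash
python3 - <<'E'
from h import *
go((.5,-.15,.25),187.5)
w=snap("wrist","w10"); t=snap("top","t10"); s=snap("side","s10")
m=np.zeros((595,800,3),np.uint8)
m[:270,:800]=cv2.resize(t["frame"][88:206,150:350],(800,472),interpolation=cv2.INTER_CUBIC)[:270]
m[275:575,:480]=cv2.resize(s["frame"][165:245,300:428],(480,300),interpolation=cv2.INTER_CUBIC)
m[275:575,485:800]=cv2.resize(t["frame"][150:230,150:234],(315,300),interpolation=cv2.INTER_CUBIC)
cv2.imwrite("pics/m10.png",m)
E
```

```text
t 14.22 tcp [ 0.5092 -0.181   0.2444] zaz -171.9 q [  1.   4. -18.  -0. -62.   7.] open 0.0007 | shift [ -6.3 -31.9   4.2] turn 0.6 F [0.8 0.4 0.5]
```

View pics/m10.png

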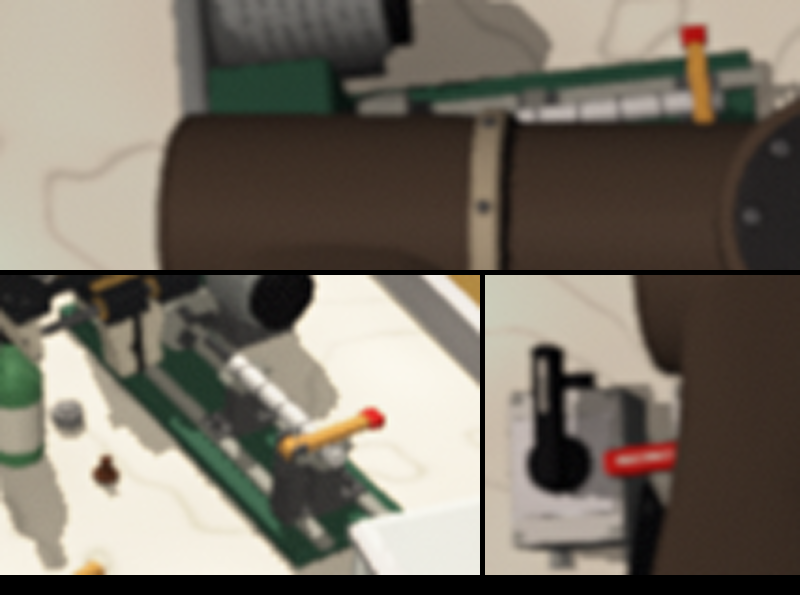

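The keeper lies across the rod (tab at (693,35) top, (372,419) side). The red handle is off, and the black one still points to on. One numeric check, then I hand in.

```bash
python3 - <<'E'
from h import *
t,s=load("t10"),load("s10")
x,e=tri((t,(150+693/4,88+35/4)),(s,(300+372/3.75,165+(419-275)/3.75))); d=x[:2]-[.6933,-.0735]
az=np.radians(97.5);a=np.array([np.cos(az),np.sin(az)]);b=np.array([-a[1],a[0]])
print(x.round(4),np.round(e,1),"x",(d@a*1000).round(1),"y",(d@b*1000).round(1))
if x[2]<.1: print(close_job())
E
```

```text
[ 0.7455 -0.1291  0.089 ] [0.2 0.2] x -62.0 y -44.5
the job is handed in; nothing more can be done
None
```

The job is done and handed in at about 14 s of the 61 s allowed. `close_job()` gives no verdict, so the result rests on my own camera checks.

I pushed the red isolator handle past centre with closed fingers and it snapped to off. I then lifted the chromed rod from the rack, turned it and set it down in both V-rests with the shank towards the chuck. Last, I nudged the keeper over so that it fell onto the rod, and moved the arm clear.

- **Red handle:** it measured about 89° from its on direction in the wrist camera. In the last picture it is still pointing to off.
- **Black handle:** it still points to on in the last picture.
- **Rod:** before the keeper came down, its middle was within about 2 mm of centre, both along and across. I did not measure it again afterwards, but the last side view shows it still in the rests.
- **Keeper:** the tab is 89 mm over the bench, 62 mm towards the tail end and 44.5 mm past the spindle axis. That matches the keeper lying level across the rod.
- **Robot:** wrist forces were within about 1 N of zero after the retreat, so the arm appears to touch nothing.

**What was off:**
- **Tool tilt:** the tool drifted 4–5° off vertical, so the rod came down slightly nose-low. I pressed it level, with up to about 17 N vertically, before letting go.
- **Rest measurement:** one top-view estimate of the rests was about 10 mm off from the others. I discarded it because three others, from the bed end, the bed edge and the keeper, agreed.
- **Bystander items:** I checked the other bench items only by eye. The bottle, cap, button and leadpipe looked unmoved in the views that showed them. I did not look specifically at the cabinet door, but the arm never went near it.

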